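# Sort casting frames into drying rows and start the drying timer

### The job

Sort the three wooden casting frames in the middle of the bench by length: slide each one flat along the bench, without lifting it, into the row beside the sample frame of the same length, end on and square against that row's stop rail, with the whole frame on the white sheet. When all three are in place, press the drying timer's yellow plunger fully down to its stop and let it come back up. Leave the bottle, vials, jar and tape roll where they stand.

Things in the scene. Friction and masses are not known exactly. Their poses are not given: they have to be found in the camera images.
- long_a: open rectangular wooden casting frame with black corners lying flat, 120 mm long (its y axis) x 56 mm wide (x) x 12 mm high; bars 7 mm wide, so the open window is 106 x 42 mm; about 130 g; origin at the centre of its underside, on the bench; starts in the middle of the bench, long axis roughly along world y
- long_b: open rectangular wooden casting frame with black corners lying flat, 120 mm long (its y axis) x 56 mm wide (x) x 12 mm high; bars 7 mm wide, so the open window is 106 x 42 mm; about 130 g; origin at the centre of its underside, on the bench; starts in the middle of the bench, long axis roughly along world y
- short: open rectangular wooden casting frame with black corners lying flat, 90 mm long (its y axis) x 56 mm wide (x) x 12 mm high; bars 7 mm wide, so the open window is 76 x 42 mm; about 100 g; origin at the centre of its underside, on the bench; starts in the middle of the bench, long axis roughly along world y
- rail_left: left (+y) drying row: straight blue metal stop rail 300 mm long (its x axis), 10 mm thick, 16 mm high, fixed along the outer edge of a white sheet that is 125 mm deep and too thin to matter. Origin on the bench at mid-length of the rail's inner face; y points outward through the rail, away from the middle of the bench; the sheet covers y from -125 mm to 0 and x from -150 to 150 mm
- rail_right: right (-y) drying row: straight blue metal stop rail 300 mm long (its x axis), 10 mm thick, 16 mm high, fixed along the outer edge of a white sheet that is 125 mm deep and too thin to matter. Origin on the bench at mid-length of the rail's inner face; y points outward through the rail, away from the middle of the bench; the sheet covers y from -125 mm to 0 and x from -150 to 150 mm
- sample_long: fixed grey plinth 70 x 130 x 18 mm just outside one of the rails with a 120 mm long sample frame fixed on top (30 mm high in all): marks the row beside it as the long-frame row. Origin at the centre of the underside, y along the sample's length. The two samples may be on either side
- sample_short: fixed grey plinth 70 x 130 x 18 mm just outside one of the rails with a 90 mm long sample frame fixed on top (30 mm high in all): marks the row beside it as the short-frame row. Origin at the centre of the underside, y along the sample's length. The two samples may be on either side
- plunger_top (a point): centre of the top of the timer's yellow plunger head, a disc 38 mm across, about 78 mm above the bench at rest, on a fixed round white timer 72 mm across; the timer stands outside one of the rails, on either side
- plunger (a joint): travel of the plunger in m: 0 up at rest, 0.012 down at its stop; spring force about 2 N at rest and 5 N at the stop; it springs back
- wash_bottle: bystander, leave it where it stands: white bottle with red cap, 60 mm across, 150 mm high, origin at the centre of its underside
- vial_a: bystander, leave it where it stands: vial 26 mm across, 50 mm high, origin at the centre of its underside
- vial_b: bystander, leave it where it stands: vial 26 mm across, 50 mm high, origin at the centre of its underside
- tape_roll: bystander, leave it where it stands: green ring 80 mm across, 20 mm high, origin at the centre of its underside
- jar: bystander, leave it where it stands: amber jar 70 mm across, 65 mm high, origin at the centre of its underside
There are look-alikes about, which are no part of the job. Leave any pink or purple look-alike of the part that bears plunger_top alone.

How it is judged:
On the way, in this order (a step that is already met when the one before it is completed fails the run):
1. all three frames lie home in their matching rows (((world y of sample_long above 0 m and (y of long_a in the frame of rail_left between -0.07 and 0 m and x of long_a in the frame of rail_left between -0.125 and 0.125 m and angle between the y axis of long_a and the y axis of rail_left, either way round below 0.14 rad and height (world z) of long_a below 0.006 m and angle between long_a's own z axis and vertical below 0.1 rad) and (y of long_b in the frame of rail_left between -0.07 and 0 m and x of long_b in the frame of rail_left between -0.125 and 0.125 m and angle between the y axis of long_b and the y axis of rail_left, either way round below 0.14 rad and height (world z) of long_b below 0.006 m and angle between long_b's own z axis and vertical below 0.1 rad) and (y of short in the frame of rail_right between -0.055 and 0 m and x of short in the frame of rail_right between -0.125 and 0.125 m and angle between the y axis of short and the y axis of rail_right, either way round below 0.14 rad and height (world z) of short below 0.006 m and angle between short's own z axis and vertical below 0.1 rad)) or (world y of sample_long below 0 m and (y of long_a in the frame of rail_right between -0.07 and 0 m and x of long_a in the frame of rail_right between -0.125 and 0.125 m and angle between the y axis of long_a and the y axis of rail_right, either way round below 0.14 rad and height (world z) of long_a below 0.006 m and angle between long_a's own z axis and vertical below 0.1 rad) and (y of long_b in the frame of rail_right between -0.07 and 0 m and x of long_b in the frame of rail_right between -0.125 and 0.125 m and angle between the y axis of long_b and the y axis of rail_right, either way round below 0.14 rad and height (world z) of long_b below 0.006 m and angle between long_b's own z axis and vertical below 0.1 rad) and (y of short in the frame of rail_left between -0.055 and 0 m and x of short in the frame of rail_left between -0.125 and 0.125 m and angle between the y axis of short and the y axis of rail_left, either way round below 0.14 rad and height (world z) of short below 0.006 m and angle between short's own z axis and vertical below 0.1 rad)))), for 0.2 s.
2. with the frames in place, the plunger is pressed to its stop (((world y of sample_long above 0 m and (y of long_a in the frame of rail_left between -0.07 and 0 m and x of long_a in the frame of rail_left between -0.125 and 0.125 m and angle between the y axis of long_a and the y axis of rail_left, either way round below 0.14 rad and height (world z) of long_a below 0.006 m and angle between long_a's own z axis and vertical below 0.1 rad) and (y of long_b in the frame of rail_left between -0.07 and 0 m and x of long_b in the frame of rail_left between -0.125 and 0.125 m and angle between the y axis of long_b and the y axis of rail_left, either way round below 0.14 rad and height (world z) of long_b below 0.006 m and angle between long_b's own z axis and vertical below 0.1 rad) and (y of short in the frame of rail_right between -0.055 and 0 m and x of short in the frame of rail_right between -0.125 and 0.125 m and angle between the y axis of short and the y axis of rail_right, either way round below 0.14 rad and height (world z) of short below 0.006 m and angle between short's own z axis and vertical below 0.1 rad)) or (world y of sample_long below 0 m and (y of long_a in the frame of rail_right between -0.07 and 0 m and x of long_a in the frame of rail_right between -0.125 and 0.125 m and angle between the y axis of long_a and the y axis of rail_right, either way round below 0.14 rad and height (world z) of long_a below 0.006 m and angle between long_a's own z axis and vertical below 0.1 rad) and (y of long_b in the frame of rail_right between -0.07 and 0 m and x of long_b in the frame of rail_right between -0.125 and 0.125 m and angle between the y axis of long_b and the y axis of rail_right, either way round below 0.14 rad and height (world z) of long_b below 0.006 m and angle between long_b's own z axis and vertical below 0.1 rad) and (y of short in the frame of rail_left between -0.055 and 0 m and x of short in the frame of rail_left between -0.125 and 0.125 m and angle between the y axis of short and the y axis of rail_left, either way round below 0.14 rad and height (world z) of short below 0.006 m and angle between short's own z axis and vertical below 0.1 rad))) and value of joint plunger above 0.0105 m), for 0.05 s.
At the end, for the whole second after the job is handed in: Long frames in the row beside the long sample, short frame in the other: flat, at rest, near end within 10 mm of the rail face, square to it within 8 degrees, frame centre within 125 mm of mid-rail along it; plunger back up (under 3 mm) (((world y of sample_long above 0 m and (y of long_a in the frame of rail_left between -0.07 and 0 m and x of long_a in the frame of rail_left between -0.125 and 0.125 m and angle between the y axis of long_a and the y axis of rail_left, either way round below 0.14 rad and height (world z) of long_a below 0.006 m and angle between long_a's own z axis and vertical below 0.1 rad) and (y of long_b in the frame of rail_left between -0.07 and 0 m and x of long_b in the frame of rail_left between -0.125 and 0.125 m and angle between the y axis of long_b and the y axis of rail_left, either way round below 0.14 rad and height (world z) of long_b below 0.006 m and angle between long_b's own z axis and vertical below 0.1 rad) and (y of short in the frame of rail_right between -0.055 and 0 m and x of short in the frame of rail_right between -0.125 and 0.125 m and angle between the y axis of short and the y axis of rail_right, either way round below 0.14 rad and height (world z) of short below 0.006 m and angle between short's own z axis and vertical below 0.1 rad)) or (world y of sample_long below 0 m and (y of long_a in the frame of rail_right between -0.07 and 0 m and x of long_a in the frame of rail_right between -0.125 and 0.125 m and angle between the y axis of long_a and the y axis of rail_right, either way round below 0.14 rad and height (world z) of long_a below 0.006 m and angle between long_a's own z axis and vertical below 0.1 rad) and (y of long_b in the frame of rail_right between -0.07 and 0 m and x of long_b in the frame of rail_right between -0.125 and 0.125 m and angle between the y axis of long_b and the y axis of rail_right, either way round below 0.14 rad and height (world z) of long_b below 0.006 m and angle between long_b's own z axis and vertical below 0.1 rad) and (y of short in the frame of rail_left between -0.055 and 0 m and x of short in the frame of rail_left between -0.125 and 0.125 m and angle between the y axis of short and the y axis of rail_left, either way round below 0.14 rad and height (world z) of short below 0.006 m and angle between short's own z axis and vertical below 0.1 rad))) and value of joint plunger below 0.003 m and linear speed of each of long_a, long_b, short below 0.01 m/s); the robot touches nothing.
It fails at once if a frame is lifted off the bench (over 15 mm) or tipped (over 17 degrees) (height (world z) of any of long_a, long_b, short above 0.015 m or angle between any of long_a, long_b, short's own z axis and vertical above 0.3 rad).
It fails at once if a bystander (bottle, vial, jar, tape roll) is moved more than 30 mm or knocked over (distance of any of wash_bottle, vial_a, vial_b, tape_roll, jar from where it was at the start of the episode above 0.03 m or angle between any of wash_bottle, vial_a, vial_b, tape_roll, jar's own z axis and vertical above 0.5 rad).
It also fails if it takes over 62 s, if anything falls off the work surface, if the arm or the gripper's body presses on something with over 40 N, if the wrist force passes 120 N, or if a joint passes its speed limit or range.

### The arm

A 6-joint arm with a two-finger parallel gripper is mounted at the origin on the work surface. World frame = base frame: x ahead of the robot, y to its left, z up, the work surface at z = 0. Lengths are in m, angles in rad, forces in N, time in s.
With the tool pointing down it reaches from about 0.325 to 0.75 m from the base axis. Payload 7.6 kg.
Tool frame: the origin (TCP) lies at the very end of the fingers, on their centre line; the grasp point (between the pads) lies 19 mm behind it; z points along the fingers, y is the line along which they close (so a half turn about z gives the same grasp; the last joint's range is limited). The gripper opens to 85 mm and grips with 20 to 120 N. Pads are 22 mm wide; open, the fingers measure 114 mm over their backs; the gripper's body (76 mm by 85 mm) begins 54 mm behind the grasp point. The pads swing forward as they close: fully open they stand 13 mm farther back than shut.
Start: joints at [1.081, 0.052, 1.401, -0, 1.689, -0.07], TCP at [0.214, 0.479, 0.231] pointing down, gripper open.
Joint ranges: [-2.9, 2.9], [-0.91, 2.17], [0.12, 2.37], [-1.06, 4.2], [0.26, 2.73], [-2.93, 2.93]. Speed limits (rad/s): [2.57, 2.57, 3.01, 3.14, 3.14, 3.14].

### API

Orientations are given as a 3x3 rotation matrix whose columns are the frame's x, y, z axes.
In Python, from plant import read_state, get_image, calibration, job gives the robot as it stands.
- The arm moves only by the shell command python3 -m creep 'ROWS' [FORCE]. ROWS is JSON, a list of rows, each an object with "delta_pos": the shift along the world's x, y, z in cm, a list of three; "angular": the turn, a rotation vector about the world's x, y, z in rad, a list of three; "grip": the opening, from 0 (shut) to 1 (fully open). In form: [{"delta_pos": [x, y, z], "angular": [rx, ry, rz], "grip": grip}, ...]. A call has 1 to 10 rows; each row is the pose to reach, as a shift and turn from the pose commanded when the call began; what a row does not reach only later rows make up. A row lasts 1/10 s, in which the tool goes at most 50 mm and 8.59 degrees, less where a joint would pass 70% of its speed; a pose out of reach is approached as far as the arm can. A call with a gripper value outside its range is refused whole. The fingers move at their own pace and stop on an object; FORCE is the grip in N (left out, the last holds). Time passes only in rows, so rows that repeat a pose let the fingers close. It gives the time, the measured TCP pose, the force, the opening and the grip force at its end, in the units of the state.
- read_state(): the state, without advancing time (a new reading comes with each control period).
- get_image(name): name is "scene" or "side" or "wrist"; returns (picture, depth): 480x640x3 uint8, blue, green, red; 480x640 float32, m along the optical axis (not along the pixel's ray), 0 where there is no reading.
- calibration(name): a dict with "fov_y" (degrees; the focal length in pixels is half the picture's height over the tangent of half this angle, whatever the lens; pixels are square), "cx", "cy" (the principal point, pixels), "k1" (the pictures are not rectified: a ray, as slopes to the right and down, at radius r is drawn at 1 + k1 r^2 times it, then the intrinsics apply), "R" (3x3) and "t" (3): a world point X has camera coordinates R X + t; the wrist camera has in their place "tool_from_camera" (4x4, takes a point from camera to tool coordinates, whose origin is the TCP and whose axes are the flange's). Camera axes: x right, y down, z forward; pixel columns grow to the right and rows downward; lengths in m; the calibration is good to about 2 mm. A picture is of the moment at which its call begins: read the wrist's pose just before it. calibration takes no time and is no camera call.
- job.finish_job(): hands the job in; it is judged then, once.
The state is a dict: "t": time; "q": joint angles; "qvel": joint speeds; "joint_torque": joint torques, N m; "tcp_pos": TCP position; "tcp_rot": TCP orientation; "wrist_force": force on the tool from outside, world axes, zero at the start; "wrist_torque": the same for the moment, N m; "width": opening from 0.0 (shut) to 1.0 (fully open); "finger_force": force on a finger pad.
Only numpy, scipy, OpenCV 4.12 (cv2) and the standard library are available. Lean on these libraries where they do the work, as an engineer would, in place of code of your own. Each camera call takes 0.05 s, during which the arm holds its last target. There are 200 camera calls.

## Working session

There is one attempt and no reset: what is moved stays moved. The work goes in short steps, Python scripts to look and compute and a shell command to move; the robot and the scene stay as the last step left them, time stands still between calls to the robot, and variables do not carry over. Pictures are saved under pics/ and viewed, at most 10 in all, crops included, and the job is handed in when it is done.

```bash
mkdir -p pics; cat > h.py <<'E'
import numpy as np, cv2
from plant import read_state, get_image, calibration, job
def ray(c,u,v):
    f=240/np.tan(np.radians(c["fov_y"])/2)
    d=np.array([(u-c["cx"])/f,(v-c["cy"])/f]); s=d.copy()
    for _ in range(20): s=d/(1+c["k1"]*(s@s))
    return np.array([s[0],s[1],1.])
def ground(name,pts,z=0.012,st=None):
    c=calibration(name); out=[]
    if name=="wrist":
        T=np.array(c["tool_from_camera"]); R=np.array(st["tcp_rot"]); Rw=R@T[:3,:3]; o=R@T[:3,3]+np.array(st["tcp_pos"])
    else:
        Rw=np.array(c["R"]).T; o=-Rw@np.array(c["t"])
    for u,v in pts:
        d=Rw@ray(c,u,v); out.append((o+d*(z-o[2])/d[2]))
    return np.array(out)
E
python3 - <<'E'
from h import *
s=read_state(); print(s["t"],s["tcp_pos"],s["tcp_rot"],s["width"])
for n in("scene","side"):
    im,d=get_image(n); cv2.imwrite(f"pics/{n}0.png",im); np.save(f"{n}0.npy",d); c=calibration(n); print(n,-np.array(c["R"]).T@np.array(c["t"]),c["fov_y"],c["k1"])
E
```

```text
0.0 [0.21380613 0.47915923 0.23044261] [[-9.13184249e-01  4.07546272e-01 -7.51277032e-04]
 [ 4.07546950e-01  9.13183147e-01 -1.42264563e-03]
 [ 1.06259601e-04 -1.60531825e-03 -9.99998706e-01]] 0.9969602303434308
scene [1.04674702 0.6095651  1.34874611] 45.55369917601481 -0.06440699503489694
side [ 0.00621627 -0.84910105  0.7489222 ] 49.06371707473628 -0.008850672330714007
```

View pics/scene0.png

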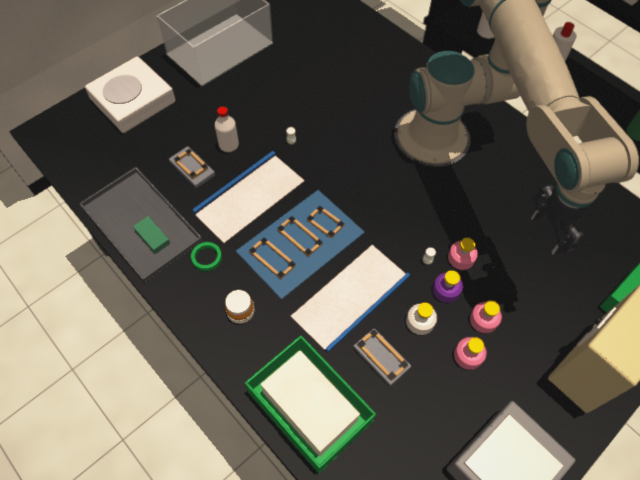

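View pics/side0.png

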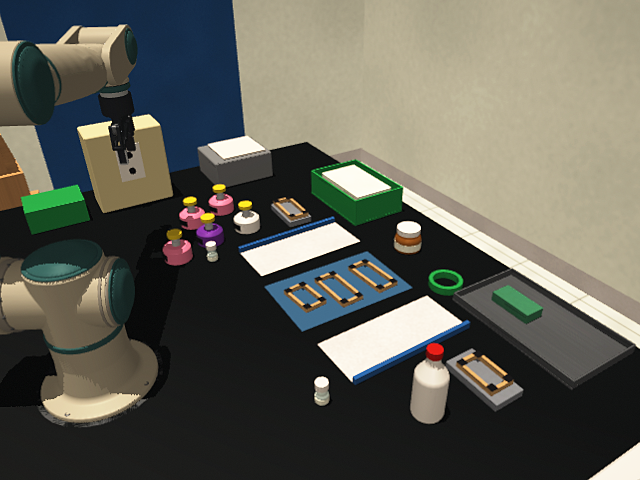

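The scene picture shows three frames on the blue mat at about (270,257), (300,236) and (325,221). The sheets are at (250,195) and (350,295), the samples at (191,165) and (383,355), and the white timer at (422,318). I'll enlarge this area.

```bash
python3 - <<'E'
import cv2
im=cv2.imread("pics/scene0.png")
cv2.imwrite("pics/c1.png",cv2.resize(im[180:300,230:370],None,fx=5,fy=5,interpolation=cv2.INTER_CUBIC))
cv2.imwrite("pics/c2.png",cv2.resize(im[130:390,160:450],None,fx=2.3,fy=2.3,interpolation=cv2.INTER_CUBIC))
E
```

```text
(no output)
```

View pics/c1.png

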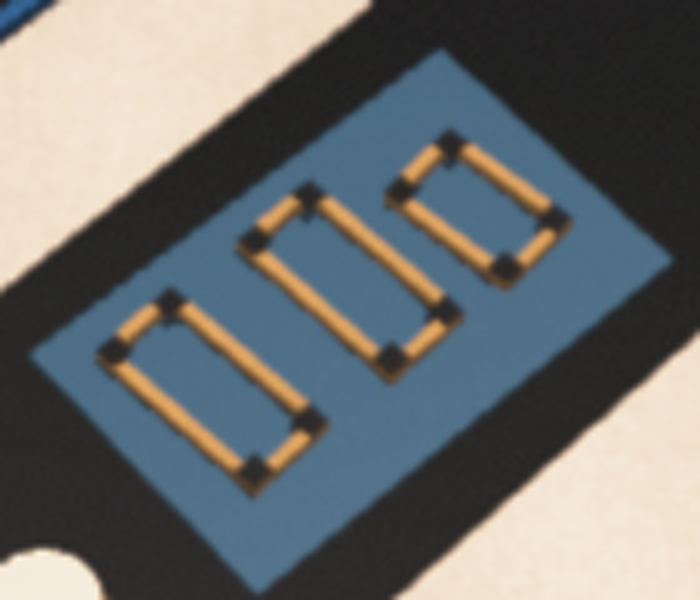

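View pics/c2.png

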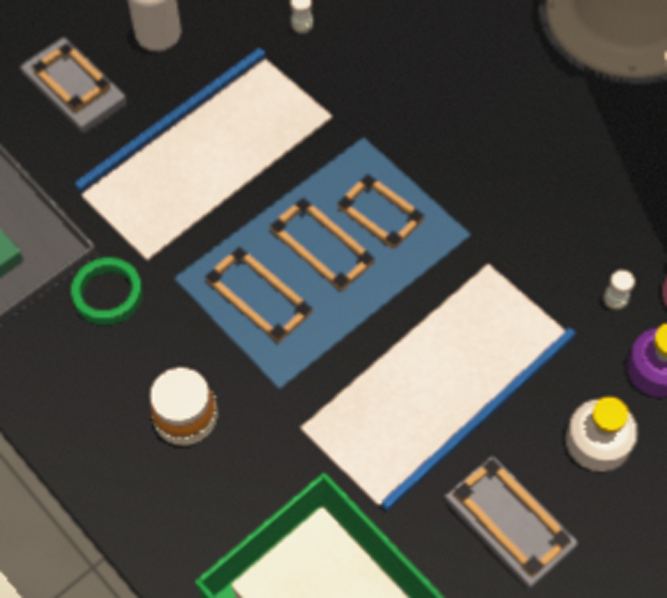

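```bash
python3 - <<'E'
from h import *
np.set_printoptions(precision=4,suppress=True)
c1=lambda p:[(230+(x+.5)/5-.5,180+(y+.5)/5-.5) for x,y in p]
c2=lambda p:[(160+(x+.5)/2.3-.5,130+(y+.5)/2.3-.5) for x,y in p]
for n,p in dict(far=[(115,350),(171,305),(310,420),(253,472)],mid=[(255,240),(309,197),(446,312),(390,360)],short=[(401,192),(450,147),(555,219),(507,268)]).items():
    g=ground("scene",c1(p))[:,:2]; m=g.mean(0); a=(g[2]+g[3]-g[0]-g[1])/2; b=(g[1]+g[2]-g[0]-g[3])/2
    print(n,m,"len",np.linalg.norm(a)+.007,"wid",np.linalg.norm(b)+.007,"yaw",np.degrees(np.arctan2(-a[0],a[1])),np.degrees(np.arctan2(-b[1],-b[0])))
print("Rsheet",ground("scene",c2([(83,194),(267,60),(331,118),(148,258)]),0))
print("Lsheet",ground("scene",c2([(303,428),(489,265)]),0)); print("Lrail top in",ground("scene",c2([(381,500),(568,330)]),.016))
print("plunger",ground("scene",c2([(610,414)]),.078), "side",ground("side",[(246,205)],.078))
print("timer base",ground("scene",c2([(600,440)]),.03))
print("vial L",ground("scene",c2([(618,285)]),.03),"vialR",ground("scene",c2([(301,10)]),.03),"bottle",ground("scene",[(223,112)],.15),"jar",ground("scene",[(238,300)],.065),"tape",ground("scene",[(206,256)],.01))
E
```

```text
far [ 0.6391 -0.0004] len 0.11157907255318619 wid 0.04827035169970297 yaw 4.583122385544615 3.100276375585052
mid [ 0.5399 -0.0019] len 0.1123548048624673 wid 0.04824814633196879 yaw 3.0520579583347898 2.019754639592363
short [0.4574 0.0119] len 0.08211551383190324 wid 0.047888073851903766 yaw 8.030226179787466 6.297867296752898
Rsheet [[ 0.7059 -0.2533 -0.    ]
 [ 0.4059 -0.2603 -0.    ]
 [ 0.4059 -0.1355  0.    ]
 [ 0.7024 -0.1286  0.    ]]
Lsheet [[0.7088 0.1577 0.    ]
 [0.4094 0.1493 0.    ]]
Lrail top in [[0.7057 0.2808 0.016 ]
 [0.4105 0.2755 0.016 ]]
plunger [[0.4795 0.3888 0.078 ]] side [[0.4792 0.3756 0.078 ]]
timer base [[0.4886 0.3938 0.03  ]]
vial L [[0.332  0.2781 0.03  ]] vialR [[ 0.334  -0.2743  0.03  ]] bottle [[ 0.4862 -0.381   0.15  ]] jar [[0.7948 0.0601 0.065 ]] tape [[ 0.7674 -0.1211  0.01  ]]
```

The long sample is on the left row, so the mid and far frames go left (+y) and the short frame goes right. I'll grip each frame across its width and slide it, starting with the middle one.

```bash
python3 -m creep '[{"delta_pos":[16,-24,-6],"angular":[0,0,-0.55],"grip":0.78},{"delta_pos":[32.5,-44.9,-12],"angular":[0,0,-1.1],"grip":0.78},{"delta_pos":[32.5,-44.9,-12],"angular":[0,0,-1.1],"grip":0.78},{"delta_pos":[32.5,-44.9,-12],"angular":[0,0,-1.1],"grip":0.78},{"delta_pos":[32.5,-44.9,-12],"angular":[0,0,-1.1],"grip":0.78},{"delta_pos":[32.5,-44.9,-12],"angular":[0,0,-1.1],"grip":0.78},{"delta_pos":[32.5,-44.9,-12],"angular":[0,0,-1.1],"grip":0.78},{"delta_pos":[32.5,-44.9,-12],"angular":[0,0,-1.1],"grip":0.78},{"delta_pos":[32.5,-44.9,-12],"angular":[0,0,-1.1],"grip":0.78},{"delta_pos":[32.5,-44.9,-12],"angular":[0,0,-1.1],"grip":0.78}]' 30
python3 -m creep '[{"delta_pos":[0,0,0],"angular":[0,0,0],"grip":0.78}]'
python3 - <<'E'
from h import *
s=read_state(); print(s["tcp_pos"],np.degrees(np.arctan2(s["tcp_rot"][1][1],s["tcp_rot"][0][1])),s["width"],s["q"])
im,_=get_image("wrist"); cv2.imwrite("pics/w1.png",im)
E
```

```text
t: 1.1
tcp_pos: [0.501, 0.0815, 0.1249]
tcp_rot: [[-0.051, 0.999, -0.0], [0.999, 0.051, 0.0], [0.0, -0.0, -1.0]]
wrist_force: [0.9, 0.7, -0.3]
width: 0.78
finger_force: 0.0
t: 1.2
tcp_pos: [0.5014, 0.079, 0.1233]
tcp_rot: [[-0.045, 0.999, -0.003], [0.999, 0.045, -0.002], [-0.001, -0.003, -1.0]]
wrist_force: [-0.7, 0.9, 0.8]
width: 0.78
finger_force: 0.0
[0.50136395 0.07895614 0.12328214] 2.5842347850517347 0.7796353079788643 [ 8.41813963e-02  6.77574370e-02  1.60222017e+00 -1.35890487e-03
  1.47476155e+00  3.92081414e-02]
```

View pics/w1.png

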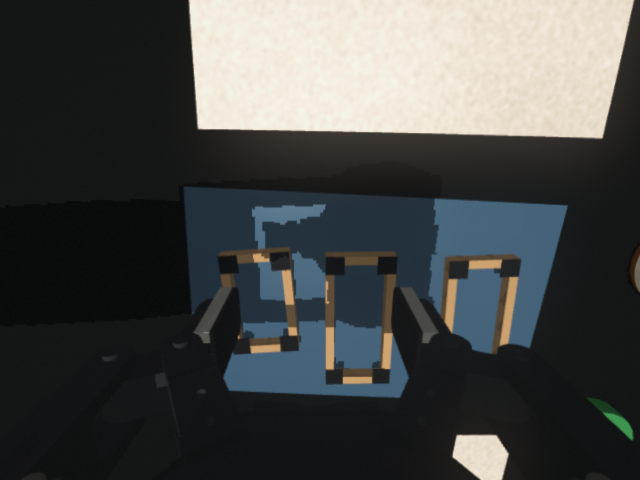

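The wrist view (up = +y, right = +x) shows the mid frame's corners at (326,252), (396,252), (388,382) and (326,383), with the short frame at left and the far one at right.

```bash
python3 - <<'E'
from h import *
np.set_printoptions(precision=4,suppress=True)
s=read_state()
for p in ([(326,252),(396,252),(388,383),(326,384)],[(220,255),(290,249),(298,351),(236,353)],[(446,258),(519,256)],[(197,130),(604,137)]):
    g=ground("wrist",p,0.012 if p[0][0]!=197 else 0,s)[:,:2]; print(g.tolist(), g.mean(0),[np.linalg.norm(g[i]-g[i-1]) for i in range(len(g))])
E
```

```text
[[0.5088284913434026, 0.06306977038668102], [0.5630662758299515, 0.0657078000743154], [0.5705682304018909, -0.057268224975941945], [0.5159105570527927, -0.06093222626287215]] [0.5396 0.0026] [np.float64(0.12420406928836072), np.float64(0.054301901132853235), np.float64(0.12320463489479998), np.float64(0.054780344662728686)]
[[0.42647653519586237, 0.056515352602757044], [0.4808842144078795, 0.06417013277145919], [0.4900821378720974, -0.02789997263988092], [0.4370545407125774, -0.03271142423998205]] [0.4586 0.015 ] [np.float64(0.08985161048337205), np.float64(0.054943527522984134), np.float64(0.09252840702459375), np.float64(0.053245432921636145)]
[[0.6027722793081438, 0.06262669593740544], [0.6600764340416749, 0.06701225049847609]] [0.6314 0.0648] [np.float64(0.057471725557291256), np.float64(0.057471725557291256)]
[[0.40923033974725004, 0.14930190813865848], [0.7118552842691467, 0.15985274401513602]] [0.5605 0.1546] [np.float64(0.3028088129242169), np.float64(0.3028088129242169)]
```

```bash
python3 -m creep '[{"delta_pos":[1.9,-2.5,0],"angular":[0,0,0.01],"grip":0.78},{"delta_pos":[3.8,-4.9,0],"angular":[0,0,0.01],"grip":0.78},{"delta_pos":[3.8,-4.9,-3],"angular":[0,0,0.01],"grip":0.78},{"delta_pos":[3.8,-4.9,-6],"angular":[0,0,0.01],"grip":0.78},{"delta_pos":[3.8,-4.9,-8.5],"angular":[0,0,0.01],"grip":0.78},{"delta_pos":[3.8,-4.9,-10],"angular":[0,0,0.01],"grip":0.78},{"delta_pos":[3.8,-4.9,-10.8],"angular":[0,0,0.01],"grip":0.78},{"delta_pos":[3.8,-4.9,-11.4],"angular":[0,0,0.01],"grip":0.78},{"delta_pos":[3.8,-4.9,-12],"angular":[0,0,0.01],"grip":0.78},{"delta_pos":[3.8,-4.9,-12],"angular":[0,0,0.01],"grip":0.78}]'
python3 -m creep '[{"delta_pos":[0,0,0],"angular":[0,0,0],"grip":0.6},{"delta_pos":[0,0,0],"angular":[0,0,0],"grip":0.6},{"delta_pos":[0,0,0],"angular":[0,0,0],"grip":0.6},{"delta_pos":[0,0,0],"angular":[0,0,0],"grip":0.6},{"delta_pos":[0,0,0],"angular":[0,0,0],"grip":0.6}]' 25
```

```text
t: 2.25
tcp_pos: [0.5383, 0.0346, 0.0056]
tcp_rot: [[-0.061, 0.998, 0.0], [0.998, 0.061, 0.0], [0.0, 0.0, -1.0]]
wrist_force: [-0.6, 0.8, 0.1]
width: 0.777
finger_force: 0.0
t: 2.75
tcp_pos: [0.5388, 0.0345, 0.0065]
tcp_rot: [[-0.061, 0.998, 0.002], [0.998, 0.061, 0.0], [-0.0, 0.002, -1.0]]
wrist_force: [-1.9, -0.1, 5.9]
width: 0.632
finger_force: 26.7
```

```bash
python3 -m creep '[{"delta_pos":[0,1,0],"angular":[0,0,-0.005],"grip":0.6},{"delta_pos":[0,3.5,0],"angular":[0,0,-0.015],"grip":0.6},{"delta_pos":[0,6.5,0],"angular":[0,0,-0.025],"grip":0.6},{"delta_pos":[0,9.5,0],"angular":[0,0,-0.035],"grip":0.6},{"delta_pos":[0,12.5,0],"angular":[0,0,-0.035],"grip":0.6},{"delta_pos":[0,15.5,0],"angular":[0,0,-0.035],"grip":0.6},{"delta_pos":[0,18,0],"angular":[0,0,-0.035],"grip":0.6},{"delta_pos":[0,20,0],"angular":[0,0,-0.035],"grip":0.6},{"delta_pos":[0,21.2,0],"angular":[0,0,-0.035],"grip":0.6},{"delta_pos":[0,21.2,0],"angular":[0,0,-0.035],"grip":0.6}]'
python3 -m creep '[{"delta_pos":[0,0,0],"angular":[0,0,0],"grip":0.6}]'
python3 - <<'E'
from h import *
im,_=get_image("scene"); cv2.imwrite("pics/c3.png",cv2.resize(im[180:370,230:450],None,fx=3,fy=3,interpolation=cv2.INTER_CUBIC))
E
```

```text
t: 3.75
tcp_pos: [0.5388, 0.2486, 0.0066]
tcp_rot: [[-0.028, 1.0, 0.002], [1.0, 0.028, 0.002], [0.002, 0.002, -1.0]]
wrist_force: [-0.7, 5.1, 4.2]
width: 0.636
finger_force: 26.4
t: 3.85
tcp_pos: [0.5388, 0.248, 0.0066]
tcp_rot: [[-0.027, 1.0, 0.002], [1.0, 0.027, 0.002], [0.002, 0.002, -1.0]]
wrist_force: [-0.3, 3.7, 5.4]
width: 0.639
finger_force: 26.5
```

View pics/c3.png

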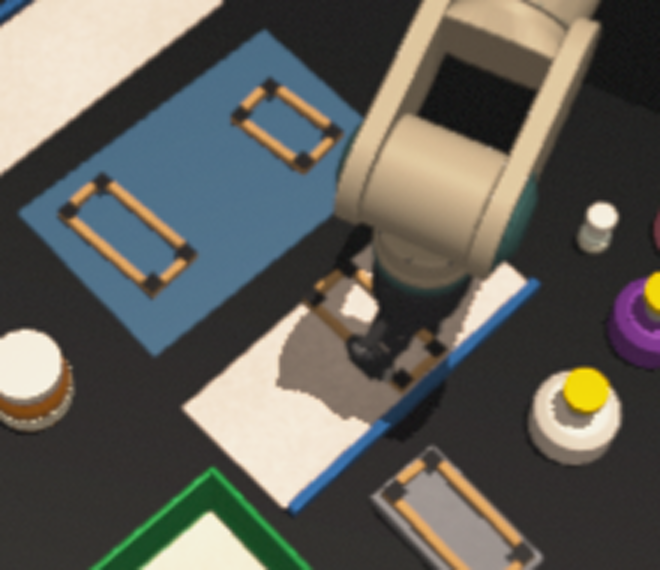

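The mid frame lies end-on at the left rail, its end near crop pixel (415,375). I'll release it and go to the far frame.

```bash
python3 -m creep '[{"delta_pos":[0,0,0],"angular":[0,0,0],"grip":0.8},{"delta_pos":[0,0,0],"angular":[0,0,0],"grip":0.8},{"delta_pos":[0,0,0],"angular":[0,0,0],"grip":0.8},{"delta_pos":[0,0,2],"angular":[0,0,0],"grip":0.8},{"delta_pos":[0,0,5],"angular":[0,0,0],"grip":0.8},{"delta_pos":[2,-4,6],"angular":[0,0,0.01],"grip":0.8},{"delta_pos":[4,-8,6],"angular":[0,0,0.02],"grip":0.8},{"delta_pos":[6,-12.5,6],"angular":[0,0,0.03],"grip":0.8},{"delta_pos":[8,-17,6],"angular":[0,0,0.04],"grip":0.8},{"delta_pos":[9.8,-21,6],"angular":[0,0,0.045],"grip":0.8}]'
python3 -m creep '[{"delta_pos":[0,-1.6,0],"angular":[0,0,0],"grip":0.8},{"delta_pos":[0,-1.6,0],"angular":[0,0,0],"grip":0.8}]'
python3 - <<'E'
from h import *
s=read_state(); print(s["tcp_pos"])
im,_=get_image("wrist"); cv2.imwrite("pics/w2.png",im)
E
```

```text
t: 4.9
tcp_pos: [0.6366, 0.0339, 0.0653]
tcp_rot: [[-0.07, 0.998, -0.0], [0.998, 0.07, -0.0], [-0.0, -0.0, -1.0]]
wrist_force: [0.4, -0.0, -0.5]
width: 0.803
finger_force: 0.0
t: 5.1
tcp_pos: [0.6361, 0.0179, 0.0649]
tcp_rot: [[-0.067, 0.998, -0.001], [0.998, 0.067, -0.0], [-0.0, -0.001, -1.0]]
wrist_force: [-0.5, 0.5, -0.4]
width: 0.802
finger_force: 0.0
[0.63606959 0.0179361  0.06493858]
```

View pics/w2.png

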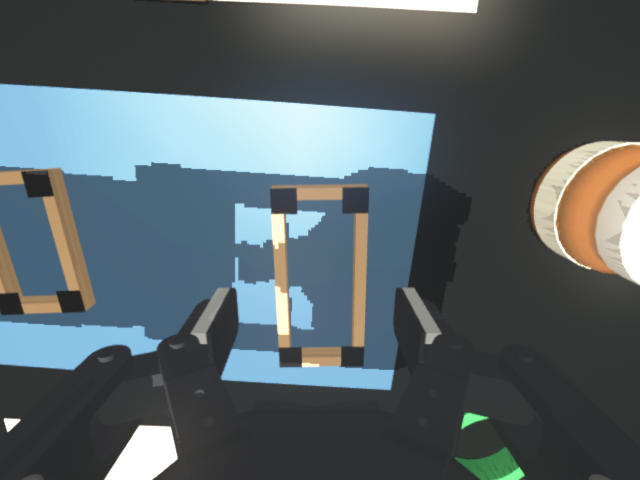

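The far frame's corners are at (271,185), (369,184), (364,367) and (279,366), centred between the fingers. I'll go down and grip.

```bash
python3 - <<'E'
from h import *
g=ground("wrist",[(271,185),(369,184),(364,367),(279,366)],.012,read_state())[:,:2]; print(g,g.mean(0))
E
python3 -m creep '[{"delta_pos":[0,0,-2.5],"angular":[0,0,0],"grip":0.8},{"delta_pos":[0,0,-4.5],"angular":[0,0,0],"grip":0.8},{"delta_pos":[0,0,-5.5],"angular":[0,0,0],"grip":0.8},{"delta_pos":[0,0,-6],"angular":[0,0,0],"grip":0.8},{"delta_pos":[0,0,-6],"angular":[0,0,0],"grip":0.6},{"delta_pos":[0,0,-6],"angular":[0,0,0],"grip":0.6},{"delta_pos":[0,0,-6],"angular":[0,0,0],"grip":0.6},{"delta_pos":[0,0,-6],"angular":[0,0,0],"grip":0.6},{"delta_pos":[0,0,-6],"angular":[0,0,0],"grip":0.6},{"delta_pos":[0,0,-6],"angular":[0,0,0],"grip":0.6}]' 25
```

```text
[[ 0.60750738  0.0612042 ]
 [ 0.66234301  0.06565024]
 [ 0.67320265 -0.05596854]
 [ 0.6167018  -0.05917542]] [0.63993871 0.00292762]
t: 6.15
tcp_pos: [0.6364, 0.0204, 0.0059]
tcp_rot: [[-0.071, 0.997, 0.001], [0.997, 0.071, -0.0], [-0.0, 0.001, -1.0]]
wrist_force: [-0.6, 1.0, 0.1]
width: 0.637
finger_force: 26.7
```

```bash
python3 -m creep '[{"delta_pos":[-0.1,1,0],"angular":[0,0,-0.005],"grip":0.6},{"delta_pos":[-0.3,3.5,0],"angular":[0,0,-0.015],"grip":0.6},{"delta_pos":[-0.5,6.5,0],"angular":[0,0,-0.025],"grip":0.6},{"delta_pos":[-0.5,9.5,0],"angular":[0,0,-0.035],"grip":0.6},{"delta_pos":[-0.5,12.5,0],"angular":[0,0,-0.045],"grip":0.6},{"delta_pos":[-0.5,15.5,0],"angular":[0,0,-0.045],"grip":0.6},{"delta_pos":[-0.5,18,0],"angular":[0,0,-0.045],"grip":0.6},{"delta_pos":[-0.5,20,0],"angular":[0,0,-0.045],"grip":0.6},{"delta_pos":[-0.5,21.3,0],"angular":[0,0,-0.045],"grip":0.6},{"delta_pos":[-0.5,21.3,0],"angular":[0,0,-0.045],"grip":0.6}]'
python3 -m creep '[{"delta_pos":[0,0,0],"angular":[0,0,0],"grip":0.6},{"delta_pos":[0,0,0],"angular":[0,0,0],"grip":0.8},{"delta_pos":[0,0,0],"angular":[0,0,0],"grip":0.8},{"delta_pos":[0,0,0],"angular":[0,0,0],"grip":0.8},{"delta_pos":[0,0,2],"angular":[0,0,0],"grip":0.8},{"delta_pos":[0,0,5],"angular":[0,0,0],"grip":0.8},{"delta_pos":[-3,-4,6],"angular":[0,0,0.03],"grip":0.8},{"delta_pos":[-6,-8,6],"angular":[0,0,0.06],"grip":0.8},{"delta_pos":[-9,-12,6],"angular":[0,0,0.09],"grip":0.8},{"delta_pos":[-12,-16,6],"angular":[0,0,0.1],"grip":0.8}]'
```

```text
t: 7.15
tcp_pos: [0.6312, 0.2355, 0.0059]
tcp_rot: [[-0.028, 1.0, 0.001], [1.0, 0.028, 0.001], [0.001, 0.001, -1.0]]
wrist_force: [0.5, 1.9, 2.4]
width: 0.639
finger_force: 27.0
t: 8.15
tcp_pos: [0.5104, 0.0725, 0.0655]
tcp_rot: [[-0.126, 0.992, 0.0], [0.992, 0.126, -0.0], [-0.0, 0.0, -1.0]]
wrist_force: [0.6, -0.6, 0.4]
width: 0.799
finger_force: 0.0
```

```bash
python3 -m creep '[{"delta_pos":[-2.6,-3,0],"angular":[0,0,0],"grip":0.8},{"delta_pos":[-5.2,-5.9,0],"angular":[0,0,0],"grip":0.8},{"delta_pos":[-5.2,-5.9,-2.5],"angular":[0,0,0],"grip":0.8},{"delta_pos":[-5.2,-5.9,-4.5],"angular":[0,0,0],"grip":0.8},{"delta_pos":[-5.2,-5.9,-5.5],"angular":[0,0,0],"grip":0.8},{"delta_pos":[-5.2,-5.9,-6],"angular":[0,0,0],"grip":0.8},{"delta_pos":[-5.2,-5.9,-6],"angular":[0,0,0],"grip":0.6},{"delta_pos":[-5.2,-5.9,-6],"angular":[0,0,0],"grip":0.6},{"delta_pos":[-5.2,-5.9,-6],"angular":[0,0,0],"grip":0.6},{"delta_pos":[-5.2,-5.9,-6],"angular":[0,0,0],"grip":0.6}]' 25
python3 -m creep '[{"delta_pos":[0,0,0],"angular":[0,0,0],"grip":0.6},{"delta_pos":[0,0,0],"angular":[0,0,0],"grip":0.6}]'
```

```text
t: 9.15
tcp_pos: [0.4602, 0.0153, 0.006]
tcp_rot: [[-0.126, 0.992, 0.001], [0.992, 0.126, -0.0], [-0.0, 0.001, -1.0]]
wrist_force: [0.0, 0.5, -0.4]
width: 0.637
finger_force: 26.5
t: 9.35
tcp_pos: [0.46, 0.0153, 0.0057]
tcp_rot: [[-0.126, 0.992, 0.0], [0.992, 0.126, 0.0], [-0.0, 0.0, -1.0]]
wrist_force: [0.5, -0.3, -0.6]
width: 0.635
finger_force: 26.6
```

```bash
python3 -m creep '[{"delta_pos":[0.2,-1,0],"angular":[0,0,-0.01],"grip":0.6},{"delta_pos":[0.7,-3.5,0],"angular":[0,0,-0.025],"grip":0.6},{"delta_pos":[1.5,-6.5,0],"angular":[0,0,-0.05],"grip":0.6},{"delta_pos":[2.5,-9.5,0],"angular":[0,0,-0.075],"grip":0.6},{"delta_pos":[3.5,-12.5,0],"angular":[0,0,-0.1],"grip":0.6},{"delta_pos":[4.5,-15.5,0],"angular":[0,0,-0.1],"grip":0.6},{"delta_pos":[5,-18.5,0],"angular":[0,0,-0.1],"grip":0.6},{"delta_pos":[5,-21,0],"angular":[0,0,-0.1],"grip":0.6},{"delta_pos":[5,-22.3,0],"angular":[0,0,-0.1],"grip":0.6},{"delta_pos":[5,-22.3,0],"angular":[0,0,-0.1],"grip":0.6}]'
python3 -m creep '[{"delta_pos":[0,0,0],"angular":[0,0,0],"grip":0.6},{"delta_pos":[0,0,0],"angular":[0,0,0],"grip":0.8},{"delta_pos":[0,0,0],"angular":[0,0,0],"grip":0.8},{"delta_pos":[0,0,0],"angular":[0,0,0],"grip":0.8},{"delta_pos":[0,0,2],"angular":[0,0,0],"grip":0.8},{"delta_pos":[0,0,6],"angular":[0,0,0],"grip":0.8},{"delta_pos":[-1,4,10],"angular":[0,0,0],"grip":0.8},{"delta_pos":[-2,8,13],"angular":[0,0,0],"grip":0.5},{"delta_pos":[-5,11,15],"angular":[0,0,0],"grip":0},{"delta_pos":[-9,14,15],"angular":[0,0,0],"grip":0}]'
python3 - <<'E'
from h import *
im,_=get_image("scene"); cv2.imwrite("pics/s2.png",im); cv2.imwrite("pics/c4.png",cv2.resize(im[130:390,160:450],None,fx=2.3,fy=2.3,interpolation=cv2.INTER_CUBIC))
E
```

```text
t: 10.35
tcp_pos: [0.5096, -0.2093, 0.0057]
tcp_rot: [[-0.024, 1.0, 0.0], [1.0, 0.024, -0.0], [-0.0, -0.0, -1.0]]
wrist_force: [-1.1, -0.9, 1.8]
width: 0.64
finger_force: 26.9
t: 11.35
tcp_pos: [0.4238, -0.0688, 0.1588]
tcp_rot: [[-0.027, 1.0, 0.006], [1.0, 0.027, -0.001], [-0.001, 0.006, -1.0]]
wrist_force: [0.2, 0.1, 1.4]
width: 0.292
finger_force: 0.0
```

View pics/c4.png

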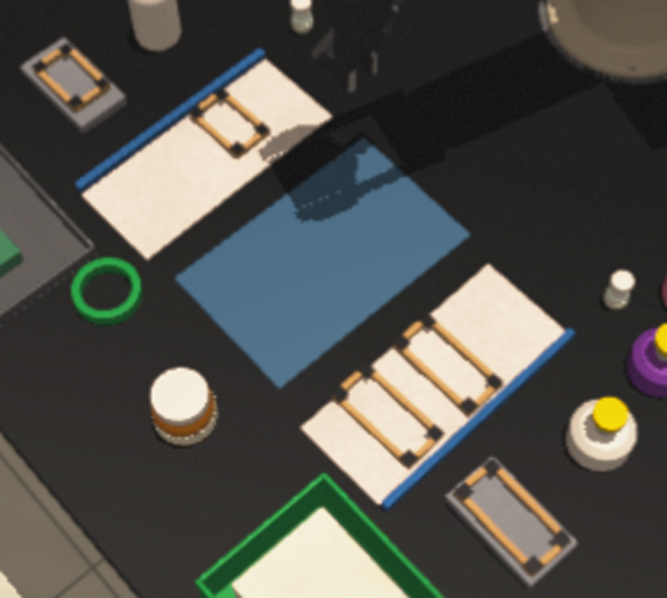

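All three frames are square in their rows. I'll measure the gaps from the corner centres: far (434,433)/(408,458), mid (494,381)/(467,406), short (198,118)/(220,97).

```bash
python3 - <<'E'
from h import *
np.set_printoptions(precision=4,suppress=True)
c2=lambda p:[(160+(x+.5)/2.3-.5,130+(y+.5)/2.3-.5) for x,y in p]
g=lambda p,z=.012:ground("scene",c2(p),z)[:,:2]
for n,p in dict(far=[(434,433),(408,458)],mid=[(494,381),(467,406)],short=[(198,118),(220,97),(262,130),(238,151)]).items(): print(n,g(p).tolist(),g(p).mean(0))
print(g([(381,500),(568,330)],.016)); print("Rrail",g([(83,194),(267,60)],0))
# depth-based check of plunger
d=np.load("scene0.npy"); c=calibration("scene"); R=np.array(c["R"]);t=np.array(c["t"])
P=[]
im=cv2.imread("pics/scene0.png")
for v in range(300,325):
  for u in range(410,440):
    b,gg,r=map(int,im[v,u])
    if r>180 and gg>150 and b<60 and d[v,u]>0: P.append(R.T@(ray(c,u,v)*d[v,u]-t))
P=np.array(P); print(len(P),np.median(P,0),P.min(0),P.max(0))
Q=P[P[:,2]>np.median(P[:,2])-.006]; print((Q.min(0)+Q.max(0))/2)
s=read_state(); print(s["tcp_pos"],s["q"])
E
```

```text
far [[0.6096848854731077, 0.2624227437208356], [0.6507094082412657, 0.2644585884239145]] [0.6302 0.2634]
mid [[0.5167393598659684, 0.26257113014525596], [0.5604119677708772, 0.2638631869931527]] [0.5386 0.2632]
short [[0.5349690972482188, -0.2403811596753228], [0.49388721376447076, -0.24722297250734182], [0.4874937734552942, -0.1726397463083329], [0.5298318266682226, -0.16827731854594385]] [ 0.5115 -0.2071]
[[0.7057 0.2808]
 [0.4105 0.2755]]
Rrail [[ 0.7059 -0.2533]
 [ 0.4059 -0.2603]]
161 [0.4799 0.3882 0.0784] [ 0.4233  0.3717 -0.0046] [0.498  0.4051 0.0847]
[0.4784 0.3884 0.0787]
[ 0.4169 -0.065   0.1556] [-0.2434 -0.2089  1.7988  0.0016  1.5537 -0.2724]
```

The frame ends look to be 4–8 mm from the rails. I'll nudge each one closer with the shut fingers, mid frame first.

```bash
python3 -m creep '[{"delta_pos":[3,4.5,-2],"angular":[0,0,0],"grip":0},{"delta_pos":[6,9,-4],"angular":[0,0,0],"grip":0},{"delta_pos":[9,13.5,-7],"angular":[0,0,0],"grip":0},{"delta_pos":[12.2,18.2,-9],"angular":[0,0,0],"grip":0},{"delta_pos":[12.2,18.2,-12],"angular":[0,0,0],"grip":0},{"delta_pos":[12.2,18.2,-14],"angular":[0,0,0],"grip":0},{"delta_pos":[12.2,18.2,-14.9],"angular":[0,0,0],"grip":0},{"delta_pos":[12.2,19.2,-14.9],"angular":[0,0,0],"grip":0},{"delta_pos":[12.2,20,-14.9],"angular":[0,0,0],"grip":0},{"delta_pos":[12.2,20.4,-14.9],"angular":[0,0,0],"grip":0}]'
python3 -m creep '[{"delta_pos":[0,0.2,0],"angular":[0,0,0],"grip":0},{"delta_pos":[0,0.4,0],"angular":[0,0,0],"grip":0}]'
python3 -m creep '[{"delta_pos":[0,0.1,0],"angular":[0,0,0],"grip":0},{"delta_pos":[0,0.2,0],"angular":[0,0,0],"grip":0}]'
```

```text
t: 12.4
tcp_pos: [0.546, 0.1347, 0.0086]
tcp_rot: [[-0.026, 1.0, 0.004], [1.0, 0.026, 0.001], [0.001, 0.004, -1.0]]
wrist_force: [-0.4, -1.1, -1.0]
width: -0.005
finger_force: 0.0
t: 12.6
tcp_pos: [0.5454, 0.138, 0.0074]
tcp_rot: [[-0.026, 1.0, 0.002], [1.0, 0.026, 0.0], [0.0, 0.002, -1.0]]
wrist_force: [0.2, 0.9, -0.0]
width: 0.001
finger_force: 0.0
t: 12.8
tcp_pos: [0.545, 0.1398, 0.0066]
tcp_rot: [[-0.026, 1.0, 0.0], [1.0, 0.026, 0.0], [-0.0, 0.0, -1.0]]
wrist_force: [0.3, 0.1, 0.0]
width: 0.003
finger_force: 0.0
```

```bash
python3 -m creep '[{"delta_pos":[-0.5,0.15,0],"angular":[0,0,0],"grip":0},{"delta_pos":[-0.5,0.3,0],"angular":[0,0,0],"grip":0},{"delta_pos":[-0.5,0.4,0],"angular":[0,0,0],"grip":0}]'
python3 -m creep '[{"delta_pos":[0,0.1,0],"angular":[0,0,0],"grip":0},{"delta_pos":[0,0.2,0],"angular":[0,0,0],"grip":0}]'
python3 -m creep '[{"delta_pos":[0,0.1,0],"angular":[0,0,0],"grip":0},{"delta_pos":[0,0.2,0],"angular":[0,0,0],"grip":0}]'
```

```text
t: 13.1
tcp_pos: [0.5397, 0.1439, 0.0064]
tcp_rot: [[-0.026, 1.0, -0.0], [1.0, 0.026, -0.0], [-0.0, -0.0, -1.0]]
wrist_force: [0.8, -1.2, -0.4]
width: -0.0
finger_force: 0.3
t: 13.3
tcp_pos: [0.5399, 0.1458, 0.0064]
tcp_rot: [[-0.026, 1.0, 0.0], [1.0, 0.026, -0.0], [-0.0, 0.0, -1.0]]
wrist_force: [0.3, -4.9, -0.8]
width: -0.002
finger_force: 2.2
t: 13.5
tcp_pos: [0.5404, 0.1461, 0.0064]
tcp_rot: [[-0.026, 1.0, 0.001], [1.0, 0.026, -0.003], [-0.004, 0.001, -1.0]]
wrist_force: [2.2, -12.4, -0.5]
width: -0.001
finger_force: 5.8
```

The mid frame is now against the rail (about 12 N). Next is the far frame.

```bash
python3 -m creep '[{"delta_pos":[0,-1.5,0],"angular":[0,0,0],"grip":0},{"delta_pos":[3,-1.5,0],"angular":[0,0,0],"grip":0},{"delta_pos":[6,-1.5,0],"angular":[0,0,0],"grip":0},{"delta_pos":[9,-1.5,0],"angular":[0,0,0],"grip":0},{"delta_pos":[9,-1.2,0],"angular":[0,0,0],"grip":0},{"delta_pos":[9,-0.9,0],"angular":[0,0,0],"grip":0},{"delta_pos":[9,-0.6,0],"angular":[0,0,0],"grip":0},{"delta_pos":[9,-0.4,0],"angular":[0,0,0],"grip":0},{"delta_pos":[9,-0.2,0],"angular":[0,0,0],"grip":0}]'
python3 -m creep '[{"delta_pos":[0,0.1,0],"angular":[0,0,0],"grip":0},{"delta_pos":[0,0.2,0],"angular":[0,0,0],"grip":0}]'
python3 -m creep '[{"delta_pos":[0,0.1,0],"angular":[0,0,0],"grip":0},{"delta_pos":[0,0.1,0],"angular":[0,0,0],"grip":0}]'
```

```text
t: 14.4
tcp_pos: [0.6294, 0.1461, 0.0066]
tcp_rot: [[-0.026, 1.0, -0.0], [1.0, 0.026, -0.0], [-0.0, -0.0, -1.0]]
wrist_force: [0.4, -0.8, -0.3]
width: 0.003
finger_force: 0.3
t: 14.6
tcp_pos: [0.6298, 0.1479, 0.0066]
tcp_rot: [[-0.026, 1.0, 0.0], [1.0, 0.026, -0.0], [-0.0, 0.0, -1.0]]
wrist_force: [-0.1, -1.9, -0.3]
width: -0.002
finger_force: 0.4
t: 14.8
tcp_pos: [0.6298, 0.1482, 0.0066]
tcp_rot: [[-0.026, 1.0, -0.0], [1.0, 0.026, -0.001], [-0.001, -0.0, -1.0]]
wrist_force: [-2.5, -3.3, 2.5]
width: -0.001
finger_force: 2.2
```

```bash
python3 -m creep '[{"delta_pos":[0,-2,0],"angular":[0,0,0],"grip":0},{"delta_pos":[-2,-6,2],"angular":[0,0,0],"grip":0},{"delta_pos":[-5,-10.5,2],"angular":[0,0,0],"grip":0},{"delta_pos":[-8,-14.5,2],"angular":[0,0,0],"grip":0},{"delta_pos":[-10,-18.5,2],"angular":[0,0,0],"grip":0},{"delta_pos":[-11.9,-22.5,2],"angular":[0,0,0],"grip":0},{"delta_pos":[-11.9,-26,2],"angular":[0,0,0],"grip":0},{"delta_pos":[-11.9,-27,0],"angular":[0,0,0],"grip":0},{"delta_pos":[-11.9,-28.4,0],"angular":[0,0,0],"grip":0},{"delta_pos":[-11.9,-29.2,0],"angular":[0,0,0],"grip":0}]'
python3 -m creep '[{"delta_pos":[0,-0.2,0],"angular":[0,0,0],"grip":0},{"delta_pos":[0,-0.4,0],"angular":[0,0,0],"grip":0},{"delta_pos":[0,-0.7,0],"angular":[0,0,0],"grip":0},{"delta_pos":[0,-1,0],"angular":[0,0,0],"grip":0}]'
python3 -m creep '[{"delta_pos":[0,-0.1,0],"angular":[0,0,0],"grip":0},{"delta_pos":[0,-0.2,0],"angular":[0,0,0],"grip":0}]'
```

```text
t: 15.8
tcp_pos: [0.5109, -0.1437, 0.0065]
tcp_rot: [[-0.026, 1.0, -0.0], [1.0, 0.026, 0.001], [0.001, -0.0, -1.0]]
wrist_force: [-0.1, 0.2, -0.0]
width: 0.0
finger_force: 0.0
t: 16.2
tcp_pos: [0.5112, -0.1529, 0.0067]
tcp_rot: [[-0.027, 1.0, 0.0], [1.0, 0.027, -0.0], [-0.0, 0.0, -1.0]]
wrist_force: [-0.6, -0.0, -0.7]
width: 0.001
finger_force: 0.0
t: 16.4
tcp_pos: [0.5111, -0.1549, 0.0066]
tcp_rot: [[-0.026, 1.0, 0.0], [1.0, 0.026, 0.0], [0.0, 0.0, -1.0]]
wrist_force: [-0.9, 1.1, 1.5]
width: -0.001
finger_force: 0.7
```

```bash
python3 -m creep '[{"delta_pos":[0,-0.1,0],"angular":[0,0,0],"grip":0},{"delta_pos":[0,-0.2,0],"angular":[0,0,0],"grip":0},{"delta_pos":[0,-0.3,0],"angular":[0,0,0],"grip":0}]'
python3 -m creep '[{"delta_pos":[0,-0.1,0],"angular":[0,0,0],"grip":0},{"delta_pos":[0,-0.2,0],"angular":[0,0,0],"grip":0}]'
```

```text
t: 16.7
tcp_pos: [0.511, -0.1572, 0.0065]
tcp_rot: [[-0.026, 1.0, 0.0], [1.0, 0.026, 0.002], [0.002, 0.0, -1.0]]
wrist_force: [0.2, 7.9, 3.4]
width: -0.003
finger_force: 4.4
t: 16.9
tcp_pos: [0.5111, -0.1574, 0.0065]
tcp_rot: [[-0.027, 1.0, -0.0], [1.0, 0.027, 0.005], [0.005, 0.0, -1.0]]
wrist_force: [0.2, 15.9, 5.3]
width: -0.001
finger_force: 8.4
```

All three frames are against their rails. Next is the plunger, at about (0.479, 0.386).

```bash
python3 -m creep '[{"delta_pos":[0,1.5,0],"angular":[0,0,0],"grip":0},{"delta_pos":[0,3,4],"angular":[0,0,0],"grip":0},{"delta_pos":[0,6,8],"angular":[0,0,0],"grip":0},{"delta_pos":[-0.5,10.5,10],"angular":[0,0,0],"grip":0},{"delta_pos":[-1,15.5,11.5],"angular":[0,0,0],"grip":0},{"delta_pos":[-1.5,20.5,11.5],"angular":[0,0,0],"grip":0},{"delta_pos":[-2,25.5,11.5],"angular":[0,0,0],"grip":0},{"delta_pos":[-2.5,30.5,11.5],"angular":[0,0,0],"grip":0},{"delta_pos":[-3,35.5,11.5],"angular":[0,0,0],"grip":0},{"delta_pos":[-3.2,40.5,11.5],"angular":[0,0,0],"grip":0}]'
python3 -m creep '[{"delta_pos":[0,5,0],"angular":[0,0,0],"grip":0},{"delta_pos":[0,10,0],"angular":[0,0,0],"grip":0},{"delta_pos":[0,13.8,0],"angular":[0,0,0],"grip":0},{"delta_pos":[0,13.8,0],"angular":[0,0,0],"grip":0}]'
```

```text
t: 17.9
tcp_pos: [0.4782, 0.2435, 0.1215]
tcp_rot: [[-0.026, 1.0, 0.001], [1.0, 0.026, -0.001], [-0.001, 0.001, -1.0]]
wrist_force: [0.5, -0.6, 0.4]
width: 0.001
finger_force: 0.0
t: 18.3
tcp_pos: [0.4776, 0.3836, 0.1205]
tcp_rot: [[-0.031, 1.0, -0.0], [1.0, 0.031, 0.0], [0.0, -0.0, -1.0]]
wrist_force: [0.1, -0.0, 0.2]
width: 0.001
finger_force: 0.0
```

```bash
python3 -m creep '[{"delta_pos":[0.1,0.3,-2],"angular":[0,0,0],"grip":0},{"delta_pos":[0.1,0.3,-3.5],"angular":[0,0,0],"grip":0},{"delta_pos":[0.1,0.3,-4.2],"angular":[0,0,0],"grip":0},{"delta_pos":[0.1,0.3,-4.8],"angular":[0,0,0],"grip":0}]'
python3 -m creep '[{"delta_pos":[0,0,-0.4],"angular":[0,0,0],"grip":0},{"delta_pos":[0,0,-0.6],"angular":[0,0,0],"grip":0}]'
python3 -m creep '[{"delta_pos":[0,0,-0.2],"angular":[0,0,0],"grip":0},{"delta_pos":[0,0,-0.2],"angular":[0,0,0],"grip":0}]'
```

```text
t: 18.7
tcp_pos: [0.4798, 0.3817, 0.0729]
tcp_rot: [[-0.025, 1.0, -0.001], [1.0, 0.025, -0.001], [-0.001, -0.001, -1.0]]
wrist_force: [-2.9, -1.5, 2.4]
width: -0.0
finger_force: 1.6
t: 18.9
tcp_pos: [0.4803, 0.3821, 0.0679]
tcp_rot: [[-0.025, 1.0, 0.0], [1.0, 0.025, -0.0], [-0.0, 0.0, -1.0]]
wrist_force: [-2.6, -2.6, 5.1]
width: -0.002
finger_force: 2.1
t: 19.1
tcp_pos: [0.4805, 0.3824, 0.0662]
tcp_rot: [[-0.026, 1.0, 0.001], [1.0, 0.026, 0.0], [0.0, 0.001, -1.0]]
wrist_force: [-2.0, -3.4, 4.5]
width: -0.001
finger_force: 2.3
```

Still on the spring, so press until the force goes past 5 N against the stop.

```bash
python3 -m creep '[{"delta_pos":[0,0,-0.2],"angular":[0,0,0],"grip":0},{"delta_pos":[0,0,-0.2],"angular":[0,0,0],"grip":0}]'
python3 -m creep '[{"delta_pos":[0,0,-0.2],"angular":[0,0,0],"grip":0},{"delta_pos":[0,0,-0.2],"angular":[0,0,0],"grip":0}]'
```

```text
t: 19.3
tcp_pos: [0.4806, 0.3825, 0.0659]
tcp_rot: [[-0.026, 1.0, 0.002], [1.0, 0.026, 0.001], [0.0, 0.002, -1.0]]
wrist_force: [-6.7, -6.0, 14.5]
width: 0.001
finger_force: 6.9
t: 19.5
tcp_pos: [0.4808, 0.3826, 0.0658]
tcp_rot: [[-0.026, 1.0, 0.002], [1.0, 0.026, 0.001], [0.001, 0.002, -1.0]]
wrist_force: [-10.1, -9.7, 23.0]
width: 0.002
finger_force: 11.7
```

The plunger is at its stop: the force rises while z stays at 66 mm. I'll lift off and take a last look.

```bash
python3 -m creep '[{"delta_pos":[0,0,1],"angular":[0,0,0],"grip":0},{"delta_pos":[0,0,4],"angular":[0,0,0],"grip":0},{"delta_pos":[-2,1,8],"angular":[0,0,0],"grip":0},{"delta_pos":[-5,3,12],"angular":[0,0,0],"grip":0},{"delta_pos":[-8,5,15],"angular":[0,0,0],"grip":0},{"delta_pos":[-11,8,18],"angular":[0,0,0],"grip":0},{"delta_pos":[-11,8,18],"angular":[0,0,0],"grip":0},{"delta_pos":[-11,8,18],"angular":[0,0,0],"grip":0},{"delta_pos":[-11,8,18],"angular":[0,0,0],"grip":0},{"delta_pos":[-11,8,18],"angular":[0,0,0],"grip":0}]'
python3 - <<'E'
from h import *
im,_=get_image("scene"); cv2.imwrite("pics/c5.png",cv2.resize(im[130:390,160:450],None,fx=2.3,fy=2.3,interpolation=cv2.INTER_CUBIC))
E
```

```text
t: 20.5
tcp_pos: [0.3707, 0.4615, 0.2397]
tcp_rot: [[-0.024, 1.0, -0.002], [1.0, 0.024, -0.002], [-0.002, -0.002, -1.0]]
wrist_force: [0.4, 0.8, -0.4]
width: 0.003
finger_force: 0.0
```

View pics/c5.png

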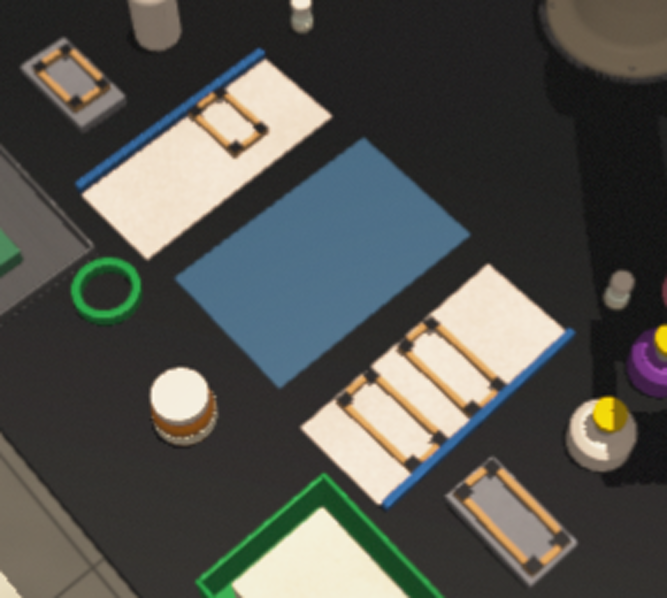

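The long frames end at the left rail at (440,438) and (498,384), and the short one at the right rail at (205,105). The plunger is back up at (610,414), and the bystanders haven't moved. I'm handing in.

```bash
python3 -c "
from plant import job
print(job.finish_job())"
```

```text
the job is handed in; nothing more can be done
None
```

I slid all three frames square against their matching rails, pressed the plunger to its stop and let it come back up, and handed the job in at about 20.6 s; no verdict was returned.

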